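# Pin a stack of spacer plates into a keyboard-stand bracket

### The job

The three spacer plates lying in the keyboard-stand bracket have slid out of line: first push them all home against the bracket's heel so that their holes line up over its bore, then take the square-headed pin from the wooden block and press it down through all three plates and the bracket until its flange sits flush on the stack, and let go. The alloy marks easily, so work by feel and never press on a plate or the bracket with more than about 40 N, and leave the punch, jar, tape and screwdriver where they are.

Things in the scene. Friction and masses are not known exactly. Their poses are not given: they have to be found in the camera images.
- bore (a point): Centre of the top mouth of the bracket's vertical bore (16 mm wide, straight through), on the channel floor 36 mm above the bench. x runs along the channel towards the heel (closed end), y across, z up. In the bore a sprung plunger grips the pin, which so does not fall home by its own weight: its last 24 mm need a steady push of roughly 5 to 15 N.
- heel (a point): Centre of the heel's inner face, 38 mm from the bore along +x, 12 mm above the channel floor. The heel is 24 mm high, level with the top of the stack. A plate that touches the heel has its hole in line with the bore lengthwise.
- hole_bottom (a point): Lowest of three equal loose aluminium plates, 120 x 44 x 8 mm, about 110 g, stacked in the channel with 2.5 mm side play each way. Centre of its 16 mm hole, mid-thickness, 4 mm above the floor. x points to its heel end, 38 mm away; the other end, 82 mm away, juts out of the open end past the base (12 mm even when home) and can be pushed there. Each plate starts 10 to 34 mm from the heel.
- hole_middle (a point): The same for the middle plate, 12 mm above the channel floor. Sideways the holes may be up to 2.5 mm off the bore until the pin's tapered nose draws the plates in.
- hole_top (a point): The same for the top plate, 20 mm above the channel floor; its upper face is 24 mm above the channel floor (60 mm above the bench).
- pin_grip (a point): Centre of the square grip (20 x 20 x 40 mm, sides along x and y, z up) of the steel pin, 110 g, upright in a hole of the wooden block. Below it a round flange 26 mm wide, 4 mm thick (underside 24 mm below this point), then a shank 14 mm in diameter, 52 mm long, the last 12 mm tapering to a 6 mm nose. When home this point is 48 mm above the channel floor.
- pin_seat (a point): Centre of the underside of the pin's flange, 24 mm below pin_grip; it rests 60 mm above the bench both in the block and when fully home.
- pin_tip (a point): Centre of the pin's nose end, 52 mm below pin_seat.
- pin: The pin as a whole; origin at pin_seat, z up along the pin.
- bracket: Grey painted bracket, screwed to the bench; origin on the bench under the bore, axes as bore. Base 36 mm high, from 70 mm on the -x side (open end) to 50 mm on the +x side, 70 mm wide. Two side rails stand 20 mm above the channel floor, inner faces 24.5 mm from the centre line. Low feet reach 60 mm to each side. The plunger is 8 mm below the mouth, at the +y side, 2.5 mm into the bore, pressing with 9 to 12 N.
- pin_block: Wooden block fixed to the bench, 140 x 56 x 60 mm, origin under its centre, x along its length. Two 18 mm upright holes 40 mm either side of the centre along x; the pin stands in one, the punch in the other. The tops of both heads are clear above the block.
- punch_head (a point): Dark round-headed drift punch standing in the other hole of the block: round head 16 mm wide, 22 mm high on a 26 mm flange; centre of the head. Leave alone.
- jar: Bystander: glass screw jar, 56 mm wide, 70 mm high, origin under its centre.
- tape: Bystander: black tape roll lying flat, 90 mm wide, 24 mm high, origin under its centre.
- screwdriver: Bystander: screwdriver lying on the bench, about 200 mm long along its x.
Not all that is in view belongs to the job. What is shaped like the part that bears hole_top but purple is not meant.

How it is judged:
On the way, in this order (a step that is already met when the one before it is completed fails the run):
1. all three plates are home against the heel, their holes in line with the bore lengthwise, before the pin goes in (x of hole_bottom in the frame of bore between -0.002 and 0.002 m and x of hole_middle in the frame of bore between -0.002 and 0.002 m and x of hole_top in the frame of bore between -0.002 and 0.002 m and horizontal distance between pin_tip and bore above 0.03 m), for 0.2 s.
2. the pin's nose has passed through all three plates into the bracket's bore (z of pin_tip in the frame of bore below -0.004 m and horizontal distance between pin_tip and hole_bottom below 0.004 m and horizontal distance between pin_tip and hole_middle below 0.004 m and horizontal distance between pin_tip and hole_top below 0.004 m), for 0.1 s.
At the end, for the whole second after the job is handed in: The pin stands upright (within 3.5 degrees) in the bracket through all three plates, its flange on the stack (no more than 2 mm above its full-home height) and its nose within 3 mm of the bore's axis; every plate's hole is within 3.5 mm of the bore's axis; the pin is at rest and released (z of pin_seat in the frame of bore between 0.0225 and 0.026 m and horizontal distance between pin_tip and bore below 0.003 m and angle between the z axis of pin and the z axis of bracket, either way round below 0.06 rad and horizontal distance between each of hole_bottom, hole_middle, hole_top and bore below 0.0035 m and contact force between the fingers and pin below 0.1 N and linear speed of pin below 0.02 m/s); the robot touches nothing.
It fails at once if a plate pushed by the fingers, the heel or the pin with more than 40 N (contact force between any of the fingers, bracket, pin and plate_bottom above 40 N or contact force between any of the fingers, bracket, pin and plate_middle above 40 N or contact force between any of the fingers, bracket, pin and plate_top above 40 N).
It fails at once if the pin forced against the bracket with more than 40 N (contact force between pin and bracket above 40 N).
It fails at once if the punch, jar, tape or screwdriver moved more than 20 mm (distance of any of jar, tape, screwdriver, punch_head from where it was at the start of the episode above 0.02 m).
It also fails if it takes over 72 s, if anything falls off the work surface, if the arm or the gripper's body presses on something with over 40 N, if the wrist force passes 120 N, or if a joint passes its speed limit or range.

### The arm

A 7-joint arm with a two-finger parallel gripper is mounted at the origin on the work surface. World frame = base frame: x ahead of the robot, y to its left, z up, the work surface at z = 0. Lengths are in m, angles in rad, forces in N, time in s.
With the tool pointing down it reaches from about 0.425 to 0.925 m from the base axis. Payload 6.8 kg.
Tool frame: the origin (TCP) lies midway between the tips of the shut fingers; the grasp point (between the pads) lies 19 mm behind it; z points along the fingers, y is the direction in which the jaws open and shut (so a half turn about z gives the same grasp; the last joint's range is limited). The gripper opens to 85 mm and grips with 20 to 120 N. Pads are 22 mm wide; open, the fingers measure 114 mm over their backs; the gripper's body (76 mm by 85 mm) begins 54 mm behind the grasp point. The pads swing forward as they close: fully open they stand 13 mm farther back than shut.
Start: joints at [-1.23, 0.477, 0.022, 1.555, -0.011, 1.109, -0.083], TCP at [0.293, 0.608, 0.231] pointing down, gripper open.
Joint ranges: [-2.96, 2.96], [-0.34, 2.1], [-1.41, 1.46], [0.24, 2.44], [-1.37, 4.51], [0.17, 1.92], [-2.96, 2.96]. Speed limits (rad/s): [2.39, 2.39, 3.14, 3.14, 3.14, 3.14, 3.14].

### API

Orientations are given as a rotation vector (axis times angle).
In Python, from bench import r, imaging gives the robot as it stands.
- The arm moves only by the tool jog_arm, never from a script. Its argument "rows" is a list of rows, each an object with "delta_rot": the turn, a rotation vector about the tool's x, y, z in degrees, a list of three; "xyz": the shift along the tool's x, y, z in cm, a list of three; "fingers": the closure, from 0 (fully open) to 1 (shut). A call has exactly 5 rows; each row is the pose to reach, as a shift and turn from the pose measured when the call began, along the tool's axes at that moment; what a row does not reach only later rows make up. A row lasts 1/12 s, in which the tool goes at most 41.7 mm and 7.16 degrees, less where a joint would pass 70% of its speed; a pose out of reach is approached as far as the arm can. A call with a gripper value outside its range is refused whole. The fingers move at their own pace and stop on an object; "grip_force" is the grip in N (left out, the last holds). Time passes only in rows, so rows that repeat a pose let the fingers close, or fill a call up. It gives the time, the measured TCP pose, the force and the opening at its end, in the units of the state.
- r.get_obs(): the state, without advancing time (a new reading comes with each control period).
- imaging.grab_frame(name): name is "scene" or "side" or "wrist"; returns the picture (384x512x3 uint8, blue, green, red); there is no depth.
- imaging.camera_info(name): a dict with "camera_matrix" (3x3 intrinsics, pixels), "k1" (the pictures are not rectified: a ray, as slopes to the right and down, at radius r is drawn at 1 + k1 r^2 times it, then the intrinsics apply), "xyz" and "attitude" of the camera in the world. Camera axes: x right, y down, z forward; pixel columns grow to the right and rows downward; lengths in m; the calibration is good to about 2 mm. A picture is of the moment at which its call begins: read the wrist's pose just before it. camera_info takes no time and is no camera call; for the wrist camera it gives the pose at the moment of the call.
- r.hand_in(): hands the job in, once; it reports no verdict.
Trained networks look in the newest picture that a camera, given by its name, has taken for a name from the list of things; names that differ only in an ending like _2 or _b are one class to them, and where a whole thing is asked for, a point or a joint stands for the part that bears it (a point fixed in the world has none). Each returns a list of dicts, best first, with "conf" (0 to 1); they miss things now and then, are a little off and sometimes report something else, mostly with a low value. They report only what shows in the picture. A call takes as long as a camera call. They do not tell look-alikes from the thing itself.
- imaging.find_in(camera, query): "position" ([column, row] in pixels, amid what is visible of it).
- imaging.cut_out(camera, query): "region" (384x512 bool, what is visible of it) and "position" ([column, row] in pixels, amid what is visible of it).
- imaging.tip_of(camera, query): "position" ([column, row] in pixels: a listed point, or the origin of a listed thing).
The state is a dict: "clock": time; "joints": joint angles; "qvel": joint speeds; "tau": joint torques, N m; "tcp_pos": TCP position; "orientation": TCP orientation; "contact_force": force on the tool from outside, world axes, zero at the start; "moment": the same for the moment, N m; "grip_width": finger opening in m.
Only numpy, scipy, OpenCV 4.12 (cv2) and the standard library are available. Lean on these libraries where they do the work, as an engineer would, in place of code of your own. Each camera call takes 0.05 s, during which the arm holds its last target.

## Working session

There is one attempt and no reset: what is moved stays moved. The work goes in short steps, Python scripts to look and compute and a tool call to move; the robot and the scene stay as the last step left them, time stands still between calls to the robot, and variables do not carry over. Pictures are saved under pics/ and viewed, and the job is handed in when it is done.

Besides the shell and the picture viewer there is one more tool, called after "Emit:" by a JSON object that holds its "fn" and its "kwargs", one argument or row to a line. jog_arm: Moves the arm, as the interface text tells. Its arguments: {"type":"object","properties":{"rows":{"type":"array","items":{"type":"object","properties":{"delta_rot":{"type":"array","items":{"type":"number"}},"xyz":{"type":"array","items":{"type":"number"}},"fingers":{"type":"number"}}}},"grip_force":{"type":"number"}},"required":["rows"]}

```bash
ls; mkdir -p pics; cat > h.py <<'E'
import numpy as np, cv2, json
from scipy.spatial.transform import Rotation as R
from bench import r, imaging
def info(n):
    c=imaging.camera_info(n); K=np.array(c['camera_matrix']); 
    a=np.array(c['attitude']); M=R.from_rotvec(a).as_matrix() if a.shape==(3,) else (a if a.shape==(3,3) else None)
    return K,c['k1'],np.array(c['xyz']),M
def ray(n,px,ci=None):
    K,k1,p,M=ci or info(n)
    d=np.linalg.inv(K)@np.array([px[0],px[1],1.]); rd=np.hypot(d[0],d[1]); rr=rd
    for _ in range(30): rr=rd/(1+k1*rr*rr)
    s=rr/rd if rd>0 else 1
    v=M@np.array([d[0]*s,d[1]*s,1]); return p,v/np.linalg.norm(v)
def onz(n,px,z,ci=None):
    p,v=ray(n,px,ci); return p+v*(z-p[2])/v[2]
def proj(n,X,ci=None):
    K,k1,p,M=ci or info(n)
    c=M.T@(np.array(X)-p); u=c[:2]/c[2]; q=u*(1+k1*(u@u)); return (K@np.array([q[0],q[1],1]))[:2]
def tri(rs):
    A=np.zeros((3,3));b=np.zeros(3)
    for p,v in rs:
        P=np.eye(3)-np.outer(v,v);A+=P;b+=P@p
    X=np.linalg.solve(A,b); return X,[np.linalg.norm(np.cross(X-p,v)) for p,v in rs]
E
python3 - <<'E'
from h import *
o=r.get_obs(); print(o)
for n in ['scene','side','wrist']:
    print(imaging.camera_info(n)); f=imaging.grab_frame(n); cv2.imwrite(f'pics/{n}0.png',f)
E
```

```text
pics
{'clock': 0.0, 'joints': array([-1.23013018,  0.47779176,  0.02234282,  1.55644247, -0.01148757,
        1.10931594, -0.0830975 ]), 'qvel': array([-1.42471214e-03,  3.54868813e-05,  8.34251530e-04,  5.01503249e-05,
       -5.72635774e-04, -5.62125598e-04,  9.27906085e-05]), 'tau': array([ 6.75959618e-04, -5.96444178e+01,  1.60800666e+00, -2.81197625e+01,
        1.24412737e-02,  9.28773807e-03, -1.66324315e-05]), 'tcp_pos': array([0.29261298, 0.60762091, 0.23033518]), 'orientation': array([-6.98920174e-01, -3.06259153e+00,  2.84371032e-03]), 'contact_force': array([ 0.76430382,  1.16611084, -0.09210198]), 'moment': array([ 0.04487947, -0.00120603, -0.04113624]), 'grip_width': 0.08553795845327683}
{'camera_matrix': array([[402.44613367,   0.        , 254.53758834],
       [  0.        , 402.44613367, 198.81840499],
       [  0.        ,   0.        ,   1.        ]]), 'k1': 0.010486038967160886, 'xyz': array([ 1.21283887, -0.08433381,  0.50030733]), 'attitude': array([-1.76348117, -1.34224096,  0.73301016])}
{'camera_matrix': array([[496.5238423 ,   0.        , 244.63329198],
       [  0.        , 496.5238423 , 193.11545099],
       [  0.        ,   0.        ,   1.        ]]), 'k1': -0.09422321973579853, 'xyz': array([ 0.23712837, -0.6656108 ,  0.75965894]), 'attitude': array([-2.21932393,  0.45595278, -0.22423403])}
{'camera_matrix': array([[274.23943223,   0.        , 255.92932931],
       [  0.        , 274.23943223, 190.47581948],
       [  0.        ,   0.        ,   1.        ]]), 'k1': -0.029975607761228228, 'xyz': array([0.22237382, 0.64203302, 0.37437934]), 'attitude': array([2.42689238, 1.52564451, 0.23759431])}
```

View pics/scene0.png

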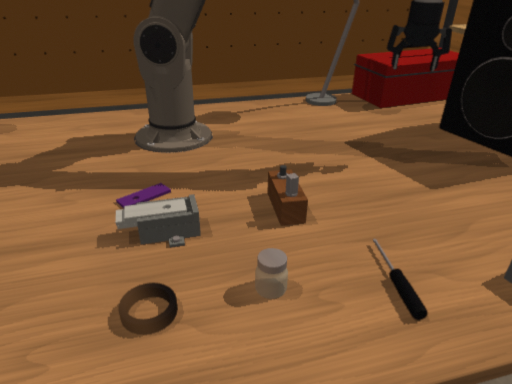

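View pics/side0.png

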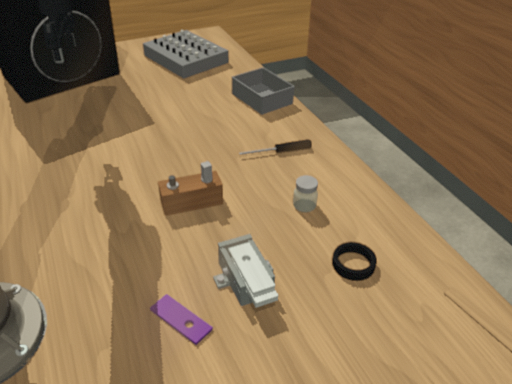

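View pics/wrist0.png

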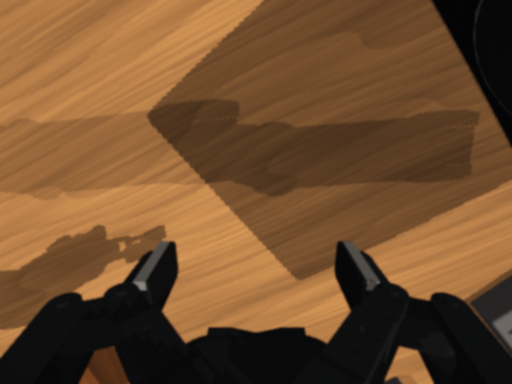

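The scene view shows the bracket at (160,215), the pin at (291,185), the punch at (283,172), the jar at (271,272) and the tape at (148,308). In the side view the bracket is at (247,270), the pin at (206,172) and the purple decoy at (182,318).

```bash
python3 - <<'E'
from h import *
Q=['bore','heel','hole_top','pin_grip','pin_seat','punch_head','bracket','pin_block','jar']
D={}
for q in Q:
    rs=[]
    for n in ['scene','side']:
        d=imaging.tip_of(n,q)
        print(q,n,[(np.round(x['position'],1).tolist(),round(x['conf'],2)) for x in d[:3]])
        if d: rs.append(ray(n,d[0]['position']))
    if len(rs)==2: print('   ',*[np.round(v,4) for v in tri(rs)])
print(r.get_obs()['clock'])
E
```

```text
bore scene [([171.7, 216.7], 0.61)]
bore side [([242.7, 264.4], 0.77)]
    [ 0.5036 -0.0526  0.03  ] [0.0015 0.0015]
heel scene [([191.8, 208.0], 0.9)]
heel side [([236.0, 245.1], 0.6)]
    [ 0.5061 -0.011   0.0454] [0.0006 0.0006]
hole_top scene [([164.6, 208.2], 0.87), ([136.9, 197.4], 0.71), ([283.4, 171.8], 0.54)]
hole_top side [([246.8, 257.5], 0.84), ([207.0, 178.2], 0.74), ([192.2, 323.2], 0.58)]
    [ 0.5083 -0.0638  0.057 ] [0.0029 0.0029]
pin_grip scene [([294.9, 185.3], 0.8), ([395.0, 277.0], 0.47)]
pin_grip side [([207.2, 170.1], 0.63)]
    [0.5253 0.2069 0.0789] [0.0005 0.0005]
pin_seat scene [([292.1, 194.0], 0.73)]
pin_seat side [([209.1, 179.6], 0.64), ([275.2, 154.0], 0.45)]
    [0.526  0.2008 0.0573] [0.0011 0.0011]
punch_head scene [([285.0, 204.0], 0.73)]
punch_head side [([170.5, 179.3], 0.45)]
    [0.4565 0.232  0.0185] [0.0336 0.0336]
bracket scene [([177.4, 229.0], 0.67)]
bracket side [([240.4, 274.3], 0.65)]
    [ 0.5014 -0.0445 -0.0055] [0.0004 0.0004]
pin_block scene [([288.6, 208.6], 0.63)]
pin_block side [([189.0, 203.6], 0.68), ([245.3, 259.0], 0.43)]
    [ 0.4776  0.2153 -0.012 ] [0.0002 0.0002]
jar scene [([269.5, 287.4], 0.95), ([166.1, 211.3], 0.3)]
jar side [([305.9, 204.1], 0.97), ([244.9, 270.6], 0.67)]
    [0.7257 0.0892 0.002 ] [0.0005 0.0005]
1.05
```

```bash
python3 - <<'E'
from h import *
a=cv2.imread('pics/scene0.png')[150:260,100:320]; b=cv2.imread('pics/side0.png')[150:320,140:300]
cv2.imwrite('pics/z1.png',cv2.resize(a,None,fx=3.6,fy=3.6,interpolation=cv2.INTER_CUBIC))
cv2.imwrite('pics/z2.png',cv2.resize(b,None,fx=3.5,fy=3.5,interpolation=cv2.INTER_CUBIC))
E
```

```text
(no output)
```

View pics/z1.png

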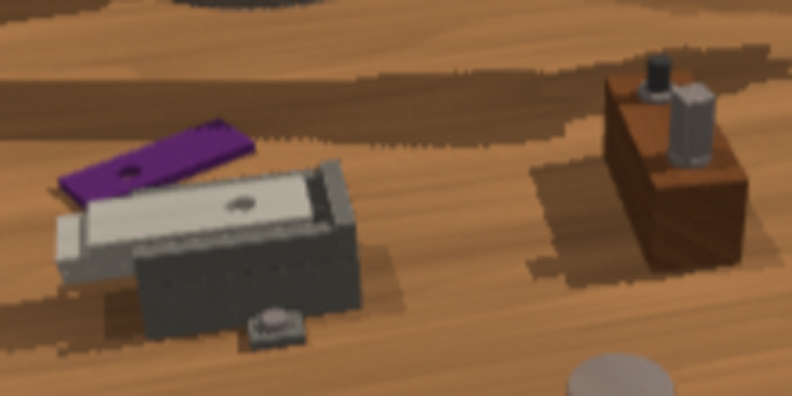

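View pics/z2.png

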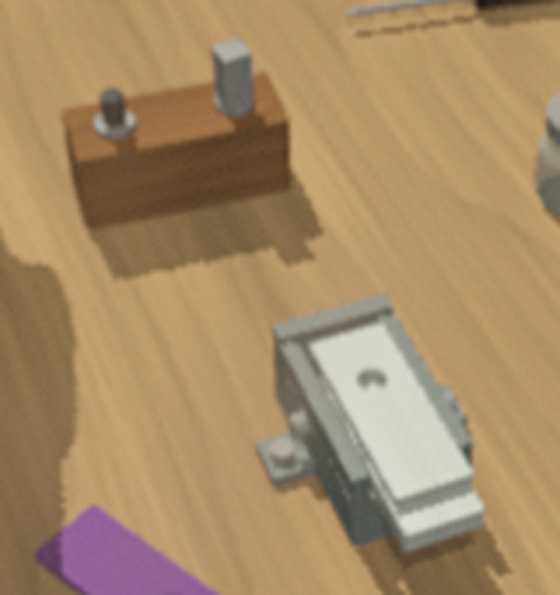

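```bash
python3 - <<'E'
from h import *
o=r.get_obs(); M=R.from_rotvec(o['orientation']).as_matrix(); print(np.round(M,3))
K,k1,p,C=info('wrist'); print(np.round(C,3)); print('cam in tool',np.round(M.T@(p-o['tcp_pos']),4), np.round(M.T@C,3))
for n in ['scene','side']:
  for z,px in ([(0.06,(x,y)) for x,y in ([(100+240/3.6,150+203/3.6),(100+305/3.6,150+178/3.6),(100+315/3.6,150+218/3.6),(100+87/3.6,150+205/3.6),(100+88/3.6,150+245/3.6)] if n=='scene' else [(140+372/3.5,150+377/3.5),(140+310/3.5,150+345/3.5),(140+380/3.5,150+322/3.5),(140+397/3.5,150+500/3.5),(140+470/3.5,150+465/3.5)])]):
    print(n,np.round(px,1),np.round(onz(n,px,z),4))
E
```

```text
[[-0.901  0.434  0.   ]
 [ 0.434  0.901  0.   ]
 [ 0.     0.    -1.   ]]
[[ 0.434  0.858  0.277]
 [ 0.901 -0.413 -0.134]
 [-0.     0.307 -0.952]]
cam in tool [ 0.0782  0.0002 -0.144 ] [[ 0.    -0.952 -0.307]
 [ 1.     0.    -0.   ]
 [ 0.    -0.307  0.952]]
scene [166.7 206.4] [ 0.5108 -0.0616  0.06  ]
scene [184.7 199.4] [ 0.4934 -0.0232  0.06  ]
scene [187.5 210.6] [ 0.5366 -0.0234  0.06  ]
scene [124.2 206.9] [ 0.4915 -0.1435  0.06  ]
scene [124.4 218.1] [ 0.5322 -0.1434  0.06  ]
side [246.3 257.7] [ 0.5057 -0.0629  0.06  ]
side [228.6 248.6] [ 0.4835 -0.0268  0.06  ]
side [248.6 242. ] [ 0.5269 -0.0255  0.06  ]
side [253.4 292.9] [ 0.483 -0.147  0.06 ]
side [274.3 282.9] [ 0.5277 -0.1407  0.06  ]
```

Emit:
{"fn": "jog_arm", "kwargs": {
  "rows": [
    {"xyz": [-36.8, -28.7, 0], "delta_rot": [0, 0, 64], "fingers": 0},
    {"xyz": [-36.8, -28.7, 0], "delta_rot": [0, 0, 64], "fingers": 0},
    {"xyz": [-36.8, -28.7, 0], "delta_rot": [0, 0, 64], "fingers": 0},
    {"xyz": [-36.8, -28.7, 0], "delta_rot": [0, 0, 64], "fingers": 0},
    {"xyz": [-36.8, -28.7, 0], "delta_rot": [0, 0, 64], "fingers": 0}
  ]
}}

```text
clock: 1.47
tcp_pos: [0.3859, 0.4196, 0.2315]
orientation: [-1.615, -2.695, -0.001]
contact_force: [1.3, 0.0, -0.6]
grip_width: 0.0849
```

```bash
cat >> h.py <<'E'
def go(t,yaw=90.):
    "print tool-frame shift (cm) and turn (deg) to world target t with tool x at yaw deg, pointing down"
    o=r.get_obs(); M=R.from_rotvec(o['orientation']).as_matrix()
    y=np.radians(yaw); X=np.array([np.cos(y),np.sin(y),0]);Z=np.array([0,0,-1.]);T=np.stack([X,np.cross(Z,X),Z],1)
    print('clk',round(o['clock'],2),'tcp',np.round(o['tcp_pos'],4),'F',np.round(o['contact_force'],1),'w',round(o['grip_width'],4))
    print('shift cm',np.round(M.T@(np.array(t)-o['tcp_pos'])*100,2),'rot',np.round(np.degrees(R.from_matrix(M.T@T).as_rotvec()),2))
E
python3 -c "
from h import *
go([0.50,0.19,0.23]);print(r.get_obs()['joints'])"
```

```text
clk 1.47 tcp [0.3859 0.4196 0.2315] F [ 1.3  0.  -0.6] w 0.0849
shift cm [-25.63  -0.76   0.14] rot [ 2.000e-02 -3.000e-02  2.813e+01]
[-1.09539834  0.3052384   0.19671271  1.82262279 -0.06919007  1.01982388
 -0.38041462]
```

Emit:
{"fn": "jog_arm", "kwargs": {
  "rows": [
    {"xyz": [-25.6, -0.8, 0], "delta_rot": [0, 0, 28.1], "fingers": 0},
    {"xyz": [-25.6, -0.8, 0], "delta_rot": [0, 0, 28.1], "fingers": 0},
    {"xyz": [-25.6, -0.8, 0], "delta_rot": [0, 0, 28.1], "fingers": 0},
    {"xyz": [-25.6, -0.8, 0], "delta_rot": [0, 0, 28.1], "fingers": 0},
    {"xyz": [-25.6, -0.8, 0], "delta_rot": [0, 0, 28.1], "fingers": 0}
  ]
}}

```text
clock: 1.88
tcp_pos: [0.4781, 0.2329, 0.2317]
orientation: [-2.228, -2.215, -0.002]
contact_force: [0.9, 0.7, 0.7]
grip_width: 0.0858
```

```bash
python3 -c "
from h import *
go([0.50,0.19,0.23]);print(r.get_obs()['joints'])"
```

```text
clk 1.88 tcp [0.4781 0.2329 0.2317] F [0.9 0.7 0.7] w 0.0858
shift cm [-4.28  2.22  0.17] rot [ 0.04 -0.07 -0.33]
[-0.88918472  0.24617566  0.37949453  1.91827811 -0.10855318  0.99550534
 -0.46676105]
```

Emit:
{"fn": "jog_arm", "kwargs": {
  "rows": [
    {"xyz": [-4.3, 2.2, 0], "delta_rot": [0, 0, 0], "fingers": 0},
    {"xyz": [-4.3, 2.2, 0], "delta_rot": [0, 0, 0], "fingers": 0},
    {"xyz": [-4.3, 2.2, 0], "delta_rot": [0, 0, 0], "fingers": 0},
    {"xyz": [-4.3, 2.2, 0], "delta_rot": [0, 0, 0], "fingers": 0},
    {"xyz": [-4.3, 2.2, 0], "delta_rot": [0, 0, 0], "fingers": 0}
  ]
}}

```text
clock: 2.3
tcp_pos: [0.4992, 0.1915, 0.2317]
orientation: [-2.225, -2.217, -0.003]
contact_force: [-0.5, 0.4, -0.6]
grip_width: 0.0851
```

```bash
cat >> h.py <<'E'
import pickle
def snap(tag,qs,n='wrist'):
    ci=info(n); f=imaging.grab_frame(n); cv2.imwrite(f'pics/{tag}.png',f)
    out={}
    for q in qs:
        d=imaging.tip_of(n,q); out[q]=[(np.array(x['position']),x['conf']) for x in d]
        print(q,[(np.round(x['position'],1).tolist(),round(x['conf'],2)) for x in d[:3]])
    pickle.dump((ci,out),open(f'pics/{tag}.pkl','wb')); return ci,out
E
python3 -c "
from h import *
go([0.50,-0.08,0.23]);snap('w1',['pin_grip','pin_seat','punch_head','pin_block','hole_top','heel','bracket'])"
```

```text
clk 2.3 tcp [0.4992 0.1915 0.2317] F [-0.5  0.4 -0.6] w 0.0851
shift cm [-27.15   0.17   0.12] rot [ 0.02 -0.11 -0.2 ]
pin_grip [([279.0, 171.0], 0.97), ([244.2, 152.9], 0.31)]
pin_seat [([276.7, 169.1], 0.58)]
punch_head [([202.0, 164.8], 0.91), ([261.6, 309.5], 0.61)]
pin_block [([243.3, 151.5], 0.68), ([263.7, 308.7], 0.64)]
hole_top [([180.5, 341.6], 0.91), ([261.5, 336.0], 0.57)]
heel [([263.8, 308.4], 0.72)]
bracket [([260.0, 304.4], 0.89)]
```

View pics/w1.png

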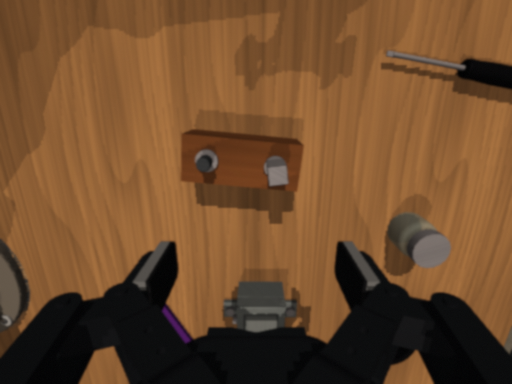

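The wrist view shows the block with the punch at (205,160) and the pin at (277,172), with the bracket heel at (262,300). Next I'll go above the bracket.

Emit:
{"fn": "jog_arm", "kwargs": {
  "rows": [
    {"xyz": [-27, 0.2, 0], "delta_rot": [0, 0, 0], "fingers": 0},
    {"xyz": [-27, 0.2, 0], "delta_rot": [0, 0, 0], "fingers": 0},
    {"xyz": [-27, 0.2, 0], "delta_rot": [0, 0, 0], "fingers": 0},
    {"xyz": [-27, 0.2, 0], "delta_rot": [0, 0, 0], "fingers": 0},
    {"xyz": [-27, 0.2, 0], "delta_rot": [0, 0, 0], "fingers": 0}
  ]
}}

```text
clock: 3.12
tcp_pos: [0.4999, -0.0203, 0.2317]
orientation: [-2.226, -2.216, -0.003]
contact_force: [1.1, -0.4, 0.3]
grip_width: 0.0851
```

Emit:
{"fn": "jog_arm", "kwargs": {
  "rows": [
    {"xyz": [-9, 0.2, 0], "delta_rot": [0, 0, 0], "fingers": 0},
    {"xyz": [-9, 0.2, 0], "delta_rot": [0, 0, 0], "fingers": 0},
    {"xyz": [-9, 0.2, 0], "delta_rot": [0, 0, 0], "fingers": 0},
    {"xyz": [-9, 0.2, 0], "delta_rot": [0, 0, 0], "fingers": 1},
    {"xyz": [-9, 0.2, 0], "delta_rot": [0, 0, 0], "fingers": 1}
  ]
}}

```text
clock: 3.53
tcp_pos: [0.5015, -0.1103, 0.2315]
orientation: [-2.227, -2.215, -0.003]
contact_force: [-0.4, -0.1, 1.0]
grip_width: 0.064
```

```bash
python3 -c "
from h import *
go([0.50,-0.18,0.23]);snap('w2',['hole_top','heel','bore','bracket','hole_bottom','hole_middle','pin_grip','pin_seat','punch_head','pin_block'])"
```

```text
clk 3.53 tcp [ 0.5015 -0.1103  0.2315] F [-0.4 -0.1  1. ] w 0.064
shift cm [-6.98 -0.11  0.13] rot [ 0.06 -0.1  -0.32]
hole_top [([157.1, 175.1], 0.8), ([262.8, 131.6], 0.56)]
heel [([260.2, 86.5], 0.7)]
bore []
bracket []
hole_bottom []
hole_middle [([257.5, 146.4], 0.96)]
pin_grip []
pin_seat []
punch_head []
pin_block []
```

View pics/w2.png

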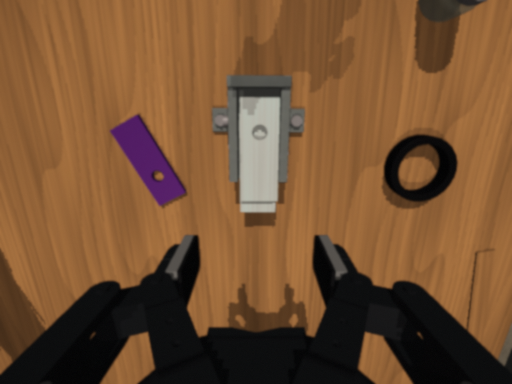

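```bash
python3 - <<'E'
from h import *
a=cv2.imread('pics/w2.png')[65:225,200:320]
cv2.imwrite('pics/z3.png',cv2.resize(a,None,fx=3.75,fy=3.75,interpolation=cv2.INTER_CUBIC))
a=cv2.imread('pics/w1.png')[120:210,170:315]
cv2.imwrite('pics/z4.png',cv2.resize(a,None,fx=5,fy=5,interpolation=cv2.INTER_CUBIC))
E
```

```text
(no output)
```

View pics/z3.png

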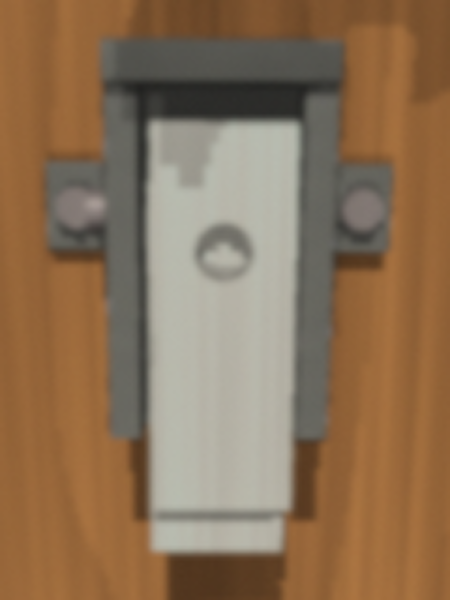

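View pics/z4.png

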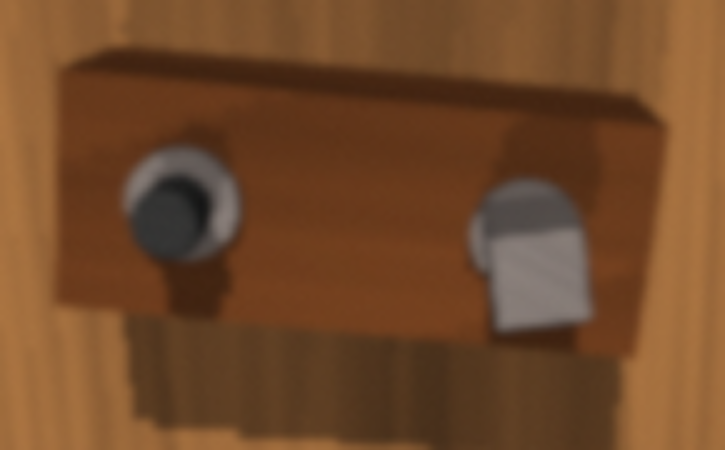

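```bash
python3 - <<'E'
from h import *
c2=pickle.load(open('pics/w2.pkl','rb'))[0]; c1=pickle.load(open('pics/w1.pkl','rb'))[0]
f2=lambda u,v,z: onz('wrist',(200+u/3.75,65+v/3.75),z,c2)
f1=lambda u,v,z: onz('wrist',(170+u/5,120+v/5),z,c1)
for nm,pts,z in [('heel outer',[(102,42),(342,42)],.06),('heel inner',[(104,85),(342,85)],.06),('rail L out',[(107,90),(113,438)],.056),('rail R out',[(340,90),(325,438)],.056),('railLin',[(137,100),(141,438)],.056),('railRin',[(305,100),(297,438)],.056),('top plate near/far ends',[(148,119),(301,119),(152,515),(291,512)],.06),('hole',[(223,252)],.06),('lower plate end z.052/.044',[(152,552),(282,550)],.052),('same',[(152,552),(282,550)],.044)]:
    print(nm,[np.round(f2(*p,z)[:2],4).tolist() for p in pts])
P=[f1(*p,.104) for p in [(488,233),(580,228),(592,318),(497,330)]]
P=np.array(P)[:,:2]; print('pin top',np.round(P,4),P.mean(0), np.degrees(np.arctan2(*(P[1]-P[0])[::-1])),np.degrees(np.arctan2(*(P[2]-P[3])[::-1])),np.degrees(np.arctan2(*(P[0]-P[3])[::-1])),np.degrees(np.arctan2(*(P[1]-P[2])[::-1])),[np.linalg.norm(P[i]-P[i-1]) for i in range(4)])
for p in [(525,233)]: print('flange c',f1(*p,.064))
print('punch flange c',f1(182,205,.064))
B=[f1(*p,.06) for p in [(62,72),(665,127),(632,357),(58,303)]]; B=np.array(B)[:,:2]; print('block',B,B.mean(0))
# two-view pin grip
ci,o=pickle.load(open('pics/w1.pkl','rb'))
for q in ['pin_grip','pin_seat']:
    w=ray('wrist',o[q][0][0],ci)
    print(q,tri([w,ray('scene',(294.9,185.3) if q=='pin_grip' else (292.1,194))]),tri([w,ray('scene',(294.9,185.3) if q=='pin_grip' else (292.1,194)),ray('side',(207.2,170.1) if q=='pin_grip' else (209.1,179.6))]))
E
```

```text
heel outer [[0.472, -0.0044], [0.5406, -0.0048]]
heel inner [[0.4722, -0.016], [0.5409, -0.0164]]
rail L out [[0.4726, -0.0172], [0.4708, -0.1232]]
rail R out [[0.5409, -0.0176], [0.5394, -0.1236]]
railLin [[0.4813, -0.0201], [0.4799, -0.1233]]
railRin [[0.5306, -0.0203], [0.5303, -0.1236]]
top plate near/far ends [[0.4847, -0.0255], [0.5292, -0.0257], [0.4831, -0.1483], [0.5285, -0.1475]]
hole [[0.5064, -0.0638]]
lower plate end z.052/.044 [[0.4823, -0.1646], [0.5264, -0.1642]]
same [[0.4818, -0.1679], [0.527, -0.1674]]
pin top [[0.5116 0.208 ]
 [0.5302 0.209 ]
 [0.5333 0.19  ]
 [0.5137 0.1875]] [0.52221392 0.19861115] 3.0039016743362343 7.334959505891524 95.71992896514534 99.10765579836851 [np.float64(0.020639238491651363), np.float64(0.0186393538284552), np.float64(0.019232614062532526), np.float64(0.019762770175071023)]
flange c [0.52194272 0.19886574 0.064     ]
punch flange c [0.44256997 0.20578275 0.064     ]
block [[0.41620313 0.23586466]
 [0.55402513 0.22280168]
 [0.54870096 0.16717402]
 [0.41066632 0.18126201]] [0.48239889 0.20177559]
pin_grip (array([0.5270698 , 0.20157224, 0.08148033]), [np.float64(0.004073215381754041), np.float64(0.0040732153817540015)]) (array([0.52566607, 0.20236213, 0.0817038 ]), [np.float64(0.00433942455688387), np.float64(0.004209779404297045), np.float64(0.0020937893890040785)])
pin_seat (array([0.52584778, 0.19792495, 0.05971141]), [np.float64(0.003376634563915301), np.float64(0.003376634563915417)]) (array([0.52558092, 0.19778259, 0.05903618]), [np.float64(0.0032552797351596057), np.float64(0.0035489734182832175), np.float64(0.000562860833323199)])
```

Emit:
{"fn": "jog_arm", "kwargs": {
  "grip_force": 40,
  "rows": [
    {"xyz": [-4, 0.3, 0], "delta_rot": [0, 0, 0.4], "fingers": 1},
    {"xyz": [-8, 0.3, 0], "delta_rot": [0, 0, 0.4], "fingers": 1},
    {"xyz": [-9.5, 0.3, 2], "delta_rot": [0, 0, 0.4], "fingers": 1},
    {"xyz": [-9.5, 0.3, 6], "delta_rot": [0, 0, 0.4], "fingers": 1},
    {"xyz": [-9.5, 0.3, 10], "delta_rot": [0, 0, 0.4], "fingers": 1}
  ]
}}

```text
clock: 4.5
tcp_pos: [0.5055, -0.2071, 0.1316]
orientation: [2.234, 2.203, 0.006]
contact_force: [0.6, 1.6, -0.8]
grip_width: -0.0001
```

```bash
python3 -c "
from h import *
go([0.5045,-0.205,0.022],89.3)"
```

```text
clk 4.5 tcp [ 0.5055 -0.2071  0.1316] F [ 0.6  1.6 -0.8] w -0.0001
shift cm [ 0.21 -0.16 10.96] rot [ 0.33  0.   -0.08]
```

Emit:
{"fn": "jog_arm", "kwargs": {
  "rows": [
    {"xyz": [0.2, -0.1, 4], "delta_rot": [0.3, 0, 0], "fingers": 1},
    {"xyz": [0.2, -0.1, 8], "delta_rot": [0.3, 0, 0], "fingers": 1},
    {"xyz": [0.2, -0.1, 10], "delta_rot": [0.3, 0, 0], "fingers": 1},
    {"xyz": [0.2, -0.1, 10.9], "delta_rot": [0.3, 0, 0], "fingers": 1},
    {"xyz": [0.2, -0.1, 10.9], "delta_rot": [0.3, 0, 0], "fingers": 1}
  ]
}}

```text
clock: 4.92
tcp_pos: [0.5039, -0.2048, 0.0209]
orientation: [-2.235, -2.204, 0.003]
contact_force: [0.1, 0.1, 0.3]
grip_width: -0.0005
```

```bash
python3 -c "
from h import *
go([0.5045,-0.147,0.022],89.3);snap('w3',['hole_top'])
f=imaging.grab_frame('side');cv2.imwrite('pics/s3.png',cv2.resize(f[200:384,150:350],None,fx=3,fy=3,interpolation=cv2.INTER_CUBIC))"
```

```text
clk 4.92 tcp [ 0.5039 -0.2048  0.0209] F [0.1 0.1 0.3] w -0.0005
shift cm [ 5.78 -0.02 -0.11] rot [-0.18 -0.04 -0.09]
hole_top [([12.0, 110.8], 0.86)]
```

View pics/w3.png

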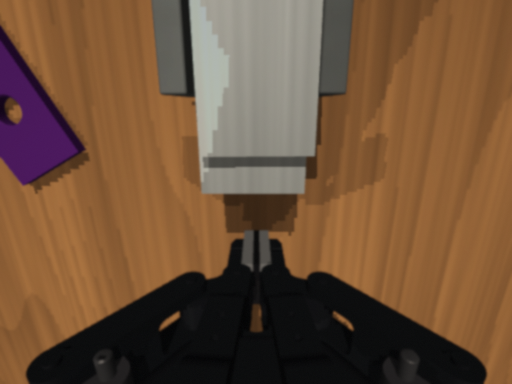

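View pics/s3.png

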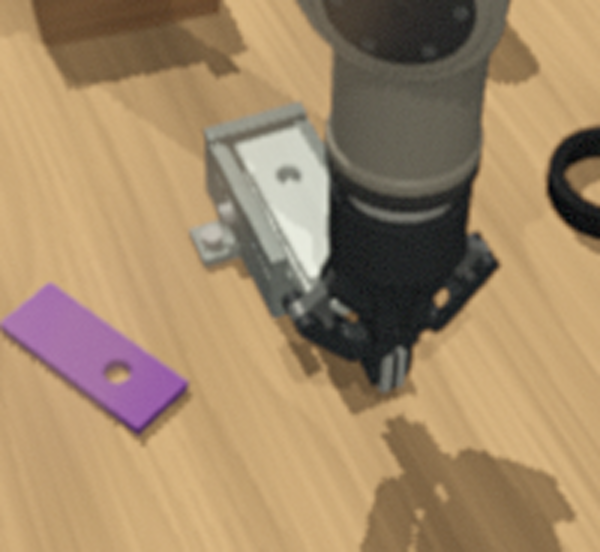

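Emit:
{"fn": "jog_arm", "kwargs": {
  "rows": [
    {"xyz": [1.0, 0, 0], "delta_rot": [0, 0, 0], "fingers": 1},
    {"xyz": [1.8, 0, 0], "delta_rot": [0, 0, 0], "fingers": 1},
    {"xyz": [2.5, 0, 0], "delta_rot": [0, 0, 0], "fingers": 1},
    {"xyz": [3.2, 0, 0], "delta_rot": [0, 0, 0], "fingers": 1},
    {"xyz": [3.8, 0, 0], "delta_rot": [0, 0, 0], "fingers": 1}
  ]
}}

```text
clock: 5.48
tcp_pos: [0.5076, -0.1673, 0.0249]
orientation: [2.233, 2.203, 0.003]
contact_force: [-0.2, -3.2, 2.6]
grip_width: 0.0004
```

Emit:
{"fn": "jog_arm", "kwargs": {
  "rows": [
    {"xyz": [0.4, 0, 0], "delta_rot": [0, 0, 0], "fingers": 1},
    {"xyz": [0.7, 0, 0], "delta_rot": [0, 0, 0], "fingers": 1},
    {"xyz": [1.0, 0, 0], "delta_rot": [0, 0, 0], "fingers": 1},
    {"xyz": [1.2, 0, 0], "delta_rot": [0, 0, 0], "fingers": 1},
    {"xyz": [1.3, 0, 0], "delta_rot": [0, 0, 0], "fingers": 1}
  ]
}}

```text
clock: 5.9
tcp_pos: [0.5081, -0.1553, 0.0251]
orientation: [2.232, 2.201, 0.003]
contact_force: [0.2, -5.3, 2.1]
grip_width: -0.0001
```

```bash
python3 -c "
from h import *
go([0.5045,-0.147,0.022],89.3);snap('w4',['hole_top'])"
```

```text
clk 5.9 tcp [ 0.5081 -0.1553  0.0251] F [ 0.2 -5.3  2.1] w -0.0001
shift cm [ 0.83 -0.37  0.31] rot [ 0.34  0.19 -0.11]
hole_top [([29.7, 189.8], 0.6)]
```

View pics/w4.png

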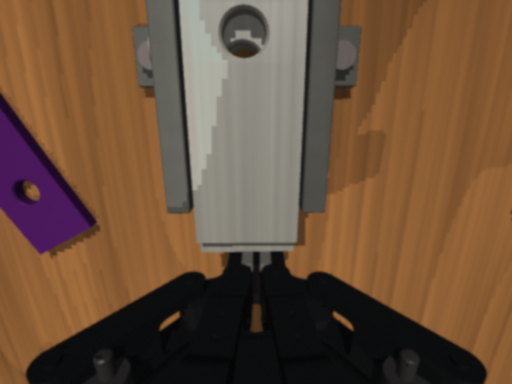

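Emit:
{"fn": "jog_arm", "kwargs": {
  "rows": [
    {"xyz": [0.15, -0.1, 0.1], "delta_rot": [0, 0, 0], "fingers": 1},
    {"xyz": [0.3, -0.2, 0.1], "delta_rot": [0, 0, 0], "fingers": 1},
    {"xyz": [0.4, -0.2, 0.2], "delta_rot": [0, 0, 0], "fingers": 1},
    {"xyz": [0.5, -0.2, 0.2], "delta_rot": [0, 0, 0], "fingers": 1},
    {"xyz": [0.6, -0.2, 0.2], "delta_rot": [0, 0, 0], "fingers": 1}
  ]
}}

```text
clock: 6.42
tcp_pos: [0.5065, -0.1497, 0.0232]
orientation: [2.233, 2.2, 0.003]
contact_force: [0.9, -5.5, 3.4]
grip_width: -0.0001
```

```bash
python3 -c "
from h import *
go([0.5045,-0.147,0.022],89.3)"
```

```text
clk 6.42 tcp [ 0.5065 -0.1497  0.0232] F [ 0.9 -5.5  3.4] w -0.0001
shift cm [ 0.27 -0.2   0.12] rot [ 0.38  0.2  -0.15]
```

Emit:
{"fn": "jog_arm", "kwargs": {
  "rows": [
    {"xyz": [0.07, 0, 0], "delta_rot": [0, 0, 0], "fingers": 1},
    {"xyz": [0.14, -0.1, 0], "delta_rot": [0, 0, 0], "fingers": 1},
    {"xyz": [0.2, -0.1, 0], "delta_rot": [0, 0, 0], "fingers": 1},
    {"xyz": [0.25, -0.1, 0], "delta_rot": [0, 0, 0], "fingers": 1},
    {"xyz": [0.3, -0.1, 0], "delta_rot": [0, 0, 0], "fingers": 1}
  ]
}}

```text
clock: 6.83
tcp_pos: [0.5055, -0.1468, 0.0232]
orientation: [2.233, 2.2, 0.003]
contact_force: [-0.2, -5.2, 2.8]
grip_width: 0.0001
```

```bash
python3 -c "
from h import *
go([0.5045,-0.147,0.022],89.3);snap('w5',['hole_top'])"
```

```text
clk 6.83 tcp [ 0.5055 -0.1468  0.0232] F [-0.2 -5.2  2.8] w 0.0001
shift cm [-0.02 -0.1   0.12] rot [ 0.38  0.21 -0.15]
hole_top [([33.4, 203.7], 0.6)]
```

View pics/w5.png

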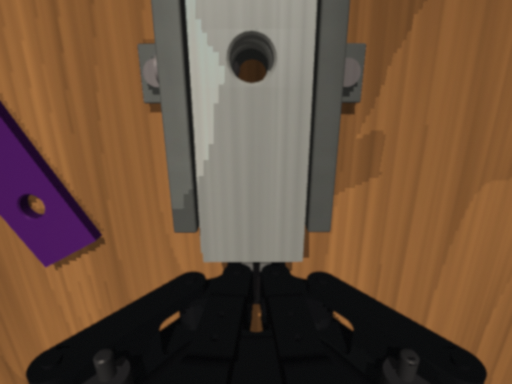

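Emit:
{"fn": "jog_arm", "kwargs": {
  "rows": [
    {"xyz": [0.06, 0, 0], "delta_rot": [0, 0, 0], "fingers": 1},
    {"xyz": [0.12, 0, 0], "delta_rot": [0, 0, 0], "fingers": 1},
    {"xyz": [0.16, 0, 0], "delta_rot": [0, 0, 0], "fingers": 1},
    {"xyz": [0.2, 0, 0], "delta_rot": [0, 0, 0], "fingers": 1},
    {"xyz": [0.22, 0, 0], "delta_rot": [0, 0, 0], "fingers": 1}
  ]
}}

```text
clock: 7.35
tcp_pos: [0.5055, -0.1464, 0.0233]
orientation: [2.233, 2.197, 0.001]
contact_force: [-0.1, -9.6, 0.6]
grip_width: 0.0
```

Emit:
{"fn": "jog_arm", "kwargs": {
  "rows": [
    {"xyz": [0.15, 0, 0], "delta_rot": [0, 0, 0], "fingers": 1},
    {"xyz": [0.25, 0, 0], "delta_rot": [0, 0, 0], "fingers": 1},
    {"xyz": [0.3, 0, 0], "delta_rot": [0, 0, 0], "fingers": 1},
    {"xyz": [0.35, 0, 0], "delta_rot": [0, 0, 0], "fingers": 1},
    {"xyz": [0.35, 0, 0], "delta_rot": [0, 0, 0], "fingers": 1}
  ]
}}

```text
clock: 7.77
tcp_pos: [0.5058, -0.1465, 0.0234]
orientation: [2.233, 2.19, -0.002]
contact_force: [2.3, -13.4, -0.5]
grip_width: 0.0004
```

```bash
python3 -c "
from h import *
go([0.5045,-0.147,0.022],89.3);snap('w6',['hole_top'])
f=imaging.grab_frame('side');cv2.imwrite('pics/s6.png',cv2.resize(f[220:320,200:300],None,fx=5,fy=5,interpolation=cv2.INTER_CUBIC))
f=imaging.grab_frame('scene');cv2.imwrite('pics/sc6.png',cv2.resize(f[180:260,100:220],None,fx=6,fy=6,interpolation=cv2.INTER_CUBIC))"
```

```text
clk 7.77 tcp [ 0.5058 -0.1465  0.0234] F [  2.3 -13.4  -0.5] w 0.0004
shift cm [-0.05 -0.13  0.14] rot [ 0.53  0.6  -0.4 ]
hole_top [([32.6, 208.8], 0.57)]
```

View pics/w6.png

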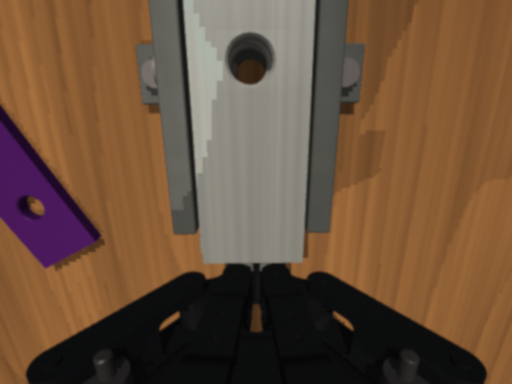

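View pics/s6.png

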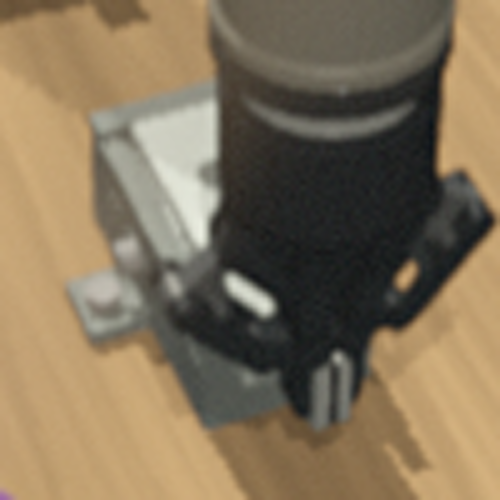

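View pics/sc6.png

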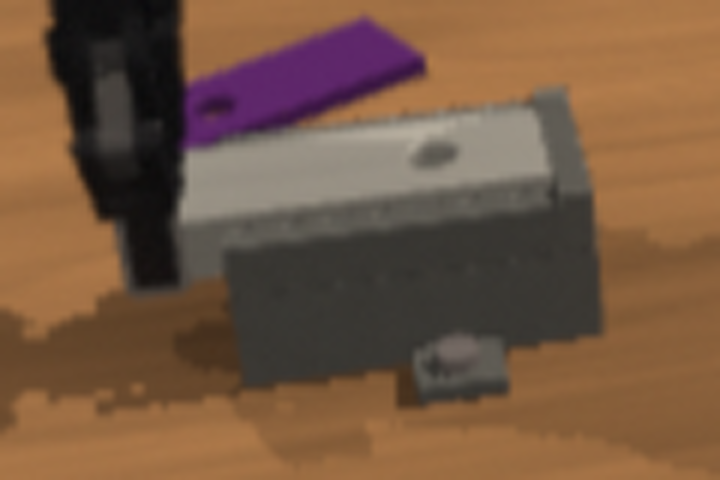

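Emit:
{"fn": "jog_arm", "kwargs": {
  "rows": [
    {"xyz": [-1.2, 0, 0], "delta_rot": [0, 0, 0], "fingers": 1},
    {"xyz": [-3, 0, -0.5], "delta_rot": [0.5, 0.6, -0.4], "fingers": 1},
    {"xyz": [-4, 0, -4.5], "delta_rot": [0.5, 0.6, -0.4], "fingers": 1},
    {"xyz": [-4, 0, -8.5], "delta_rot": [0.5, 0.6, -0.4], "fingers": 1},
    {"xyz": [-2, 0, -12.5], "delta_rot": [0.5, 0.6, -0.4], "fingers": 0.5}
  ]
}}

```text
clock: 8.38
tcp_pos: [0.5026, -0.1693, 0.1469]
orientation: [-2.24, -2.201, 0.004]
contact_force: [1.5, 0.7, 0.5]
grip_width: 0.0106
```

```bash
python3 -c "
from h import *
go([0.505,-0.085,0.23],89.3)"
```

```text
clk 8.38 tcp [ 0.5026 -0.1693  0.1469] F [1.5 0.7 0.5] w 0.0106
shift cm [ 8.42  0.08 -8.32] rot [-0.13  0.05 -0.31]
```

Emit:
{"fn": "jog_arm", "kwargs": {
  "rows": [
    {"xyz": [2, 0, -4], "delta_rot": [0, 0, -0.3], "fingers": 0.3},
    {"xyz": [5, 0, -7], "delta_rot": [0, 0, -0.3], "fingers": 0.3},
    {"xyz": [8.4, 0.1, -8.3], "delta_rot": [0, 0, -0.3], "fingers": 0.3},
    {"xyz": [8.4, 0.1, -8.3], "delta_rot": [0, 0, -0.3], "fingers": 0.3},
    {"xyz": [8.4, 0.1, -8.3], "delta_rot": [0, 0, -0.3], "fingers": 0.3}
  ]
}}

```text
clock: 8.8
tcp_pos: [0.5053, -0.081, 0.2301]
orientation: [-2.225, -2.214, 0.001]
contact_force: [-1.2, 0.1, -0.4]
grip_width: 0.0598
```

```bash
python3 -c "
from h import *
go([0.522,0.174,0.23],89.3);snap('w7',['hole_top','heel','bore','pin_grip'])
a=cv2.imread('pics/w7.png')[50:230,190:340];cv2.imwrite('pics/z7.png',cv2.resize(a,None,fx=3.3,fy=3.3,interpolation=cv2.INTER_CUBIC))"
```

```text
clk 8.8 tcp [ 0.5053 -0.081   0.2301] F [-1.2  0.1 -0.4] w 0.0598
shift cm [25.5   1.54  0.05] rot [-0.15 -0.1   0.42]
hole_top [([257.3, 147.5], 0.71), ([157.3, 196.0], 0.62)]
heel [([257.1, 115.7], 0.96)]
bore [([257.4, 145.1], 0.65)]
pin_grip []
```

View pics/w7.png

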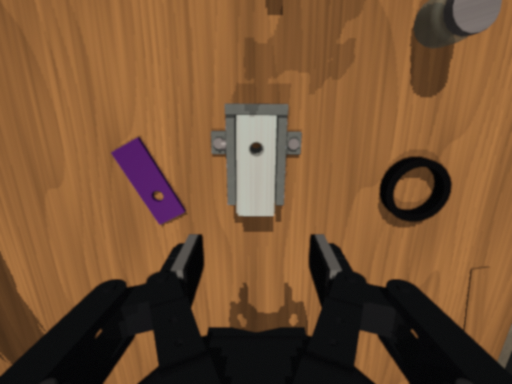

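View pics/z7.png

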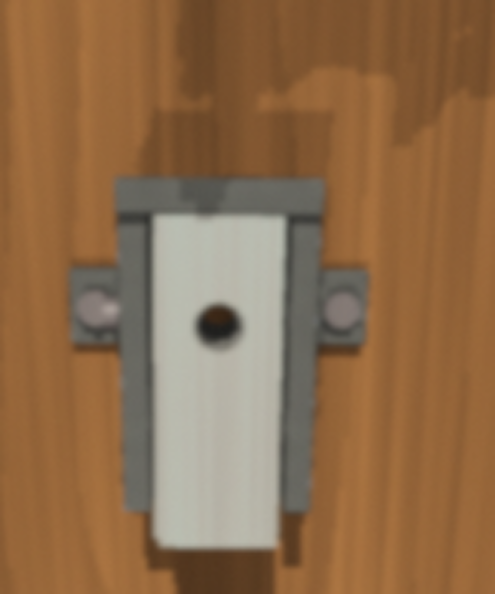

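```bash
python3 - <<'E'
from h import *
c=pickle.load(open('pics/w7.pkl','rb'))[0]
f=lambda u,v,z: np.round(onz('wrist',(190+u/3.3,50+v/3.3),z,c)[:2],4).tolist()
for nm,pts,z in [('hole',[(218,325)],.06),('heel out',[(116,178),(323,180)],.06),('heel in',[(118,214),(322,214)],.06),('L',[(120,222),(126,512)],.056),('R',[(321,222),(309,512)],.056),('plate',[(153,214),(286,214),(153,549),(280,549)],.06)]:
    print(nm,[f(*p,z) for p in pts])
print(onz('wrist',(257.3,147.5),.06,c))
E
```

```text
hole [[0.5056, -0.0528]]
heel out [[0.472, -0.0037], [0.5408, -0.0046]]
heel in [[0.4722, -0.0153], [0.5407, -0.0156]]
L [[0.4724, -0.0181], [0.4707, -0.1237]]
R [[0.5409, -0.0184], [0.5395, -0.124]]
plate [[0.484, -0.0153], [0.5286, -0.0155], [0.4808, -0.1371], [0.5286, -0.1373]]
[ 0.50707273 -0.05169743  0.06      ]
```

Emit:
{"fn": "jog_arm", "kwargs": {
  "rows": [
    {"xyz": [4, 0, 0], "delta_rot": [0, 0, 0], "fingers": 0.3},
    {"xyz": [25.5, 1.5, 2], "delta_rot": [0, 0, -5], "fingers": 0.3},
    {"xyz": [25.5, 1.5, 5], "delta_rot": [0, 0, -5], "fingers": 0.3},
    {"xyz": [25.5, 1.5, 6], "delta_rot": [0, 0, -5], "fingers": 0.3},
    {"xyz": [25.5, 1.5, 6], "delta_rot": [0, 0, -5], "fingers": 0.3}
  ]
}}

```text
clock: 9.47
tcp_pos: [0.518, 0.1146, 0.1864]
orientation: [-2.139, -2.296, 0.007]
contact_force: [0.9, 0.5, 0.1]
grip_width: 0.0601
```

```bash
python3 -c "
from h import *
go([0.522,0.174,0.17],95)"
```

```text
clk 9.47 tcp [0.518  0.1146 0.1864] F [0.9 0.5 0.1] w 0.0601
shift cm [5.9  0.82 1.63] rot [-0.3   0.04 -0.94]
```

Emit:
{"fn": "jog_arm", "kwargs": {
  "rows": [
    {"xyz": [5.9, 0.8, 1.6], "delta_rot": [-0.3, 0, -0.9], "fingers": 0.3},
    {"xyz": [5.9, 0.8, 1.6], "delta_rot": [-0.3, 0, -0.9], "fingers": 0.3},
    {"xyz": [5.9, 0.8, 1.6], "delta_rot": [-0.3, 0, -0.9], "fingers": 0.3},
    {"xyz": [5.9, 0.8, 1.6], "delta_rot": [-0.3, 0, -0.9], "fingers": 0.3},
    {"xyz": [5.9, 0.8, 1.6], "delta_rot": [-0.3, 0, -0.9], "fingers": 0.3}
  ]
}}

```text
clock: 9.88
tcp_pos: [0.5219, 0.172, 0.1699]
orientation: [2.125, 2.312, -0.003]
contact_force: [0.4, -1.3, 0.2]
grip_width: 0.06
```

```bash
python3 -c "
from h import *
go([0.522,0.199,0.068],95);snap('w8',['pin_grip','pin_seat','punch_head'])
a=cv2.imread('pics/w8.png')[60:240,160:340];cv2.imwrite('pics/z8.png',cv2.resize(a,None,fx=3.3,fy=3.3,interpolation=cv2.INTER_CUBIC))"
```

```text
clk 9.88 tcp [0.5219 0.172  0.1699] F [ 0.4 -1.3  0.2] w 0.06
shift cm [ 2.71  0.24 10.19] rot [-0.05  0.12 -0.18]
pin_grip [([262.7, 165.1], 0.93)]
pin_seat [([257.7, 160.9], 0.83)]
punch_head [([167.6, 144.8], 0.88)]
```

View pics/w8.png

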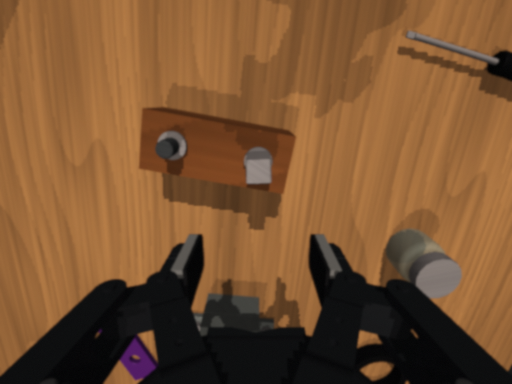

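View pics/z8.png

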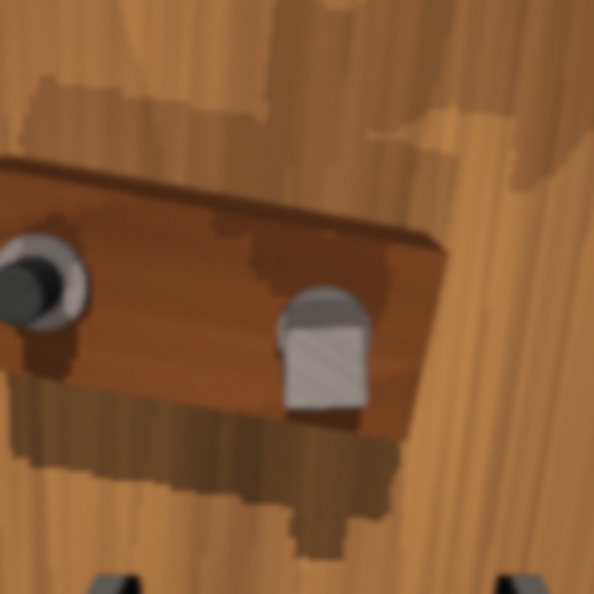

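```bash
python3 - <<'E'
from h import *
ci,o=pickle.load(open('pics/w8.pkl','rb')); ci1,o1=pickle.load(open('pics/w1.pkl','rb'))
f=lambda u,v,z: onz('wrist',(160+u/3.3,60+v/3.3),z,ci)
P=np.array([f(*p,.104) for p in [(284,328),(365,326),(368,404),(286,408)]])[:,:2]
print(P,P.mean(0),[np.degrees(np.arctan2(*(P[a]-P[b])[::-1])) for a,b in [(1,0),(2,3),(0,3),(1,2)]],[np.linalg.norm(P[i]-P[i-1]) for i in range(4)])
print('flange',f(324,333,.064))
for q in ['pin_grip','pin_seat']: print(q,tri([ray('wrist',o[q][0][0],ci),ray('wrist',o1[q][0][0],ci1)]), onz('wrist',o[q][0][0],.084 if q=='pin_grip' else .06,ci))
# height from top square centre in two views
c1=(170+539/5,120+277/5); c8=(160+326/3.3,60+366.5/3.3)
print('top',tri([ray('wrist',c8,ci),ray('wrist',c1,ci1)]),tri([ray('wrist',c8,ci),ray('scene',(100+692/3.6,150+92/3.6)),ray('side',(140+232/3.5,150+50/3.5))]))
E
```

```text
[[0.51169782 0.20728015]
 [0.53062919 0.20936156]
 [0.53326708 0.19042193]
 [0.51361468 0.18774594]] [0.52230219 0.19870239] [np.float64(6.2742063236593735), np.float64(7.754068984808105), np.float64(95.60438687490529), np.float64(97.92909426898879)] [np.float64(0.019628033663866083), np.float64(0.01904544650257056), np.float64(0.019122449369058225), np.float64(0.019833760730668455)]
flange [0.5221689  0.19852827 0.064     ]
pin_grip (array([0.52592332, 0.19709512, 0.07608014]), [np.float64(0.0005852635088858396), np.float64(0.0005852635088857323)]) [0.52583805 0.19940015 0.084     ]
pin_seat (array([0.52023274, 0.20886426, 0.11629744]), [np.float64(0.0006201312620443028), np.float64(0.0006201312620441981)]) [0.52181619 0.1976634  0.06      ]
top (array([0.5224356 , 0.19797118, 0.10072808]), [np.float64(5.85762721712462e-05), np.float64(5.8576272171304675e-05)]) (array([0.5220886 , 0.19939102, 0.10176504]), [np.float64(0.0011205642769679684), np.float64(0.0009298569041791016), np.float64(0.0008942040368814508)])
```

Emit:
{"fn": "jog_arm", "kwargs": {
  "rows": [
    {"xyz": [2.7, 0.2, 2], "delta_rot": [0, 0, -2.1], "fingers": 0.3},
    {"xyz": [2.7, 0.2, 4], "delta_rot": [0, 0, -2.1], "fingers": 0.3},
    {"xyz": [2.7, 0.2, 5], "delta_rot": [0, 0, -2.1], "fingers": 0.3},
    {"xyz": [2.7, 0.2, 5], "delta_rot": [0, 0, -2.1], "fingers": 0.3},
    {"xyz": [2.7, 0.2, 5], "delta_rot": [0, 0, -2.1], "fingers": 0.3}
  ]
}}

```text
clock: 10.5
tcp_pos: [0.5219, 0.1979, 0.1207]
orientation: [2.085, 2.348, -0.002]
contact_force: [0.5, -0.1, 0.3]
grip_width: 0.0596
```

```bash
python3 -c "
from h import *
go([0.5223,0.1987,0.067],97)"
```

```text
clk 10.5 tcp [0.5219 0.1979 0.1207] F [ 0.5 -0.1  0.3] w 0.0596
shift cm [0.09 0.05 5.37] rot [-0.02  0.1  -0.22]
```

Emit:
{"fn": "jog_arm", "kwargs": {
  "rows": [
    {"xyz": [0.1, 0, 2], "delta_rot": [0, 0, 0], "fingers": 0.3},
    {"xyz": [0.1, 0, 4], "delta_rot": [0, 0, 0], "fingers": 0.3},
    {"xyz": [0.1, 0, 5], "delta_rot": [0, 0, 0], "fingers": 0.3},
    {"xyz": [0.1, 0, 5.4], "delta_rot": [0, 0, 0], "fingers": 0.3},
    {"xyz": [0.1, 0, 5.4], "delta_rot": [0, 0, 0], "fingers": 0.3}
  ]
}}

```text
clock: 10.92
tcp_pos: [0.5219, 0.1981, 0.0667]
orientation: [2.086, 2.347, -0.003]
contact_force: [-0.5, 0.3, -0.2]
grip_width: 0.0591
```

```bash
python3 -c "
from h import *
go([0.5223,0.1987,0.067],97);snap('w9',[])"
```

```text
clk 10.92 tcp [0.5219 0.1981 0.0667] F [-0.5  0.3 -0.2] w 0.0591
shift cm [ 0.05  0.05 -0.03] rot [-0.05  0.13 -0.27]
```

View pics/w9.png

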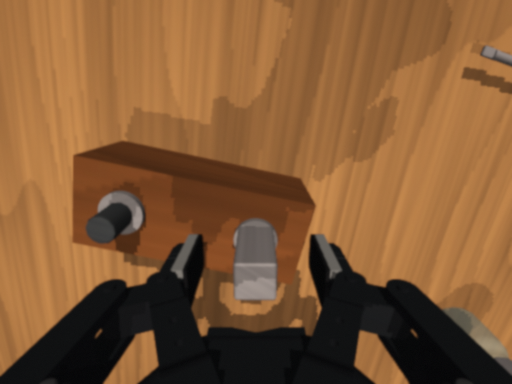

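The pin head at (256,265) stands midway between the fingers at (187,250) and (322,250), so I'll close.

Emit:
{"fn": "jog_arm", "kwargs": {
  "grip_force": 70,
  "rows": [
    {"xyz": [0, 0, 0], "delta_rot": [0, 0, 0], "fingers": 0.7},
    {"xyz": [0, 0, 0], "delta_rot": [0, 0, 0], "fingers": 1},
    {"xyz": [0, 0, 0], "delta_rot": [0, 0, 0], "fingers": 1},
    {"xyz": [0, 0, 0], "delta_rot": [0, 0, 0], "fingers": 1},
    {"xyz": [0, 0, 0], "delta_rot": [0, 0, 0], "fingers": 1}
  ]
}}

```text
clock: 11.38
tcp_pos: [0.5228, 0.1987, 0.0683]
orientation: [2.086, 2.347, 0.0]
contact_force: [-1.2, -0.0, 6.0]
grip_width: 0.0192
```

Emit:
{"fn": "jog_arm", "kwargs": {
  "rows": [
    {"xyz": [0, 0, 0], "delta_rot": [0, 0, 0], "fingers": 1},
    {"xyz": [0, 0, -1], "delta_rot": [0, 0, 0], "fingers": 1},
    {"xyz": [0, 0, -3], "delta_rot": [0, 0, 0], "fingers": 1},
    {"xyz": [0, 0, -5], "delta_rot": [0, 0, 0], "fingers": 1},
    {"xyz": [0, 0, -7], "delta_rot": [0, 0, 0], "fingers": 1}
  ]
}}

```text
clock: 11.8
tcp_pos: [0.5224, 0.1985, 0.1394]
orientation: [2.086, 2.347, -0.001]
contact_force: [-0.0, 0.8, -1.2]
grip_width: 0.0191
```

```bash
python3 -c "
from h import *
go([0.506,-0.0535,0.15],89.3);snap('w10',['pin_tip','pin_grip'])"
```

```text
clk 11.8 tcp [0.5224 0.1985 0.1394] F [-0.   0.8 -1.2] w 0.0191
shift cm [-24.84  -4.58  -1.02] rot [0.05 0.08 7.43]
pin_tip [([256.6, 207.7], 0.88)]
pin_grip [([259.6, 256.0], 0.67)]
```

View pics/w10.png

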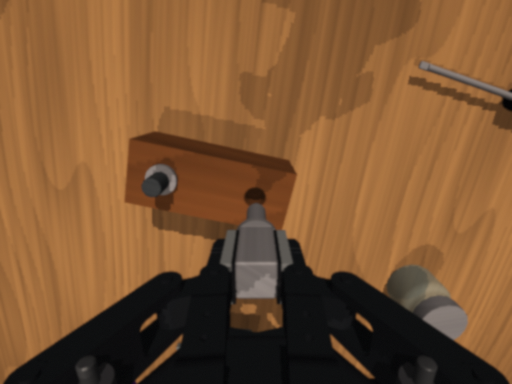

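```bash
python3 - <<'E'
from h import *
ci,o=pickle.load(open('pics/w10.pkl','rb')); ob=r.get_obs(); M=R.from_rotvec(ob['orientation']).as_matrix()
for q,d in [('pin_tip',.060),('pin_grip',-.0157)]:
    X=onz('wrist',o[q][0][0],ob['tcp_pos'][2]-d,ci); print(q,np.round((M.T@(X-ob['tcp_pos']))*1000,1))
E
```

```text
pin_tip [-2.1 -0.5 60. ]
pin_grip [  0.3   1.2 -15.7]
```

Emit:
{"fn": "jog_arm", "kwargs": {
  "rows": [
    {"xyz": [-4, -0.7, -1], "delta_rot": [0, 0, 7.4], "fingers": 1},
    {"xyz": [-8, -1.5, -1], "delta_rot": [0, 0, 7.4], "fingers": 1},
    {"xyz": [-12, -2.2, -1], "delta_rot": [0, 0, 7.4], "fingers": 1},
    {"xyz": [-16, -3, -1], "delta_rot": [0, 0, 7.4], "fingers": 1},
    {"xyz": [-19.5, -3.7, -1], "delta_rot": [0, 0, 7.4], "fingers": 1}
  ]
}}

```text
clock: 12.37
tcp_pos: [0.5084, -0.0014, 0.1492]
orientation: [2.234, 2.206, 0.004]
contact_force: [-0.0, -0.1, -1.1]
grip_width: 0.0189
```

```bash
python3 -c "
from h import *
go([0.506,-0.0535,0.15],89.3)"
```

```text
clk 12.37 tcp [ 0.5084 -0.0014  0.1492] F [-0.  -0.1 -1.1] w 0.0189
shift cm [-5.22 -0.18 -0.08] rot [ 0.16 -0.02 -0.01]
```

Emit:
{"fn": "jog_arm", "kwargs": {
  "rows": [
    {"xyz": [-3, -0.2, 0], "delta_rot": [0, 0, 0], "fingers": 1},
    {"xyz": [-5.1, -0.2, 0], "delta_rot": [0, 0, 0], "fingers": 1},
    {"xyz": [-5.1, -0.2, 0], "delta_rot": [0, 0, 0], "fingers": 1},
    {"xyz": [-5.1, -0.2, 0.5], "delta_rot": [0, 0, 0], "fingers": 1},
    {"xyz": [-5.1, -0.2, 1], "delta_rot": [0, 0, 0], "fingers": 1}
  ]
}}

```text
clock: 12.78
tcp_pos: [0.5056, -0.0514, 0.1384]
orientation: [2.233, 2.208, 0.003]
contact_force: [0.5, 0.9, -0.5]
grip_width: 0.0192
```

```bash
python3 -c "
from h import *
go([0.506,-0.053,0.125],89.3);snap('w11',['pin_tip','hole_top'])
for n in ['side','scene']:
  f=imaging.grab_frame(n);cv2.imwrite(f'pics/{n}11.png',f)
  print(n,imaging.tip_of(n,'pin_tip'),imaging.tip_of(n,'hole_top')[:1])
a=cv2.imread('pics/side11.png')[200:300,190:300];b=cv2.imread('pics/scene11.png')[140:250,120:240]
cv2.imwrite('pics/z11.png',np.hstack([cv2.resize(a,(400,364),interpolation=cv2.INTER_CUBIC),cv2.resize(b,(397,364),interpolation=cv2.INTER_CUBIC)]))"
```

```text
clk 12.78 tcp [ 0.5056 -0.0514  0.1384] F [ 0.5  0.9 -0.5] w 0.0192
shift cm [-0.16  0.04  1.34] rot [ 0.13 -0.05  0.04]
pin_tip [([258.5, 203.5], 0.94)]
hole_top [([134.4, 245.2], 0.8), ([259.2, 200.1], 0.67), ([258.5, 239.2], 0.28)]
side [{'position': [239.5, 244.0], 'conf': 0.81}] [{'position': [190.9, 325.3], 'conf': 0.86}]
scene [{'position': [172.3, 197.6], 'conf': 0.73}] [{'position': [172.8, 209.9], 'conf': 0.82}]
```

View pics/w11.png

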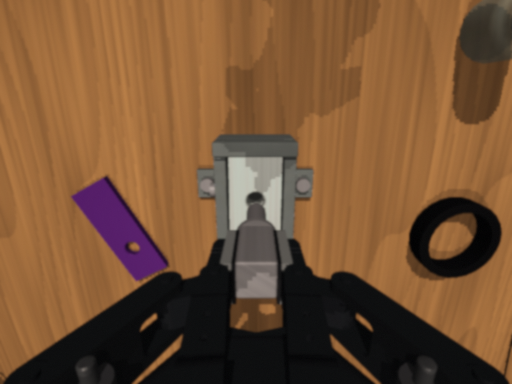

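View pics/z11.png

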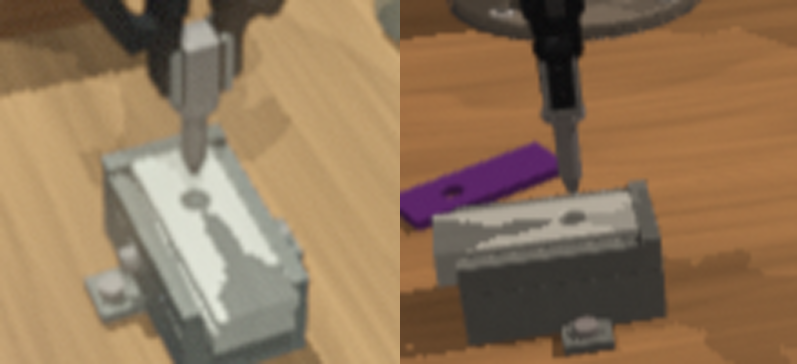

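Emit:
{"fn": "jog_arm", "kwargs": {
  "rows": [
    {"xyz": [-0.15, 0, 0.6], "delta_rot": [0, 0, 0], "fingers": 1},
    {"xyz": [-0.15, 0, 1.2], "delta_rot": [0, 0, 0], "fingers": 1},
    {"xyz": [-0.15, 0, 1.7], "delta_rot": [0, 0, 0], "fingers": 1},
    {"xyz": [-0.15, 0, 2.0], "delta_rot": [0, 0, 0], "fingers": 1},
    {"xyz": [-0.15, 0, 2.3], "delta_rot": [0, 0, 0], "fingers": 1}
  ]
}}

```text
clock: 13.65
tcp_pos: [0.5057, -0.0535, 0.1156]
orientation: [2.234, 2.207, 0.003]
contact_force: [-0.0, 0.1, -1.4]
grip_width: 0.0193
```

```bash
python3 -c "
from h import *
go([0.506,-0.053,0.10],89.3);snap('w12',[])
for n in ['side','scene']:
  f=imaging.grab_frame(n);cv2.imwrite(f'pics/{n}12.png',f)
a=cv2.imread('pics/side12.png')[200:300,190:300];b=cv2.imread('pics/scene12.png')[140:250,120:240]
cv2.imwrite('pics/z12.png',np.hstack([cv2.resize(a,(400,364),interpolation=cv2.INTER_CUBIC),cv2.resize(b,(397,364),interpolation=cv2.INTER_CUBIC)]))"
```

```text
clk 13.65 tcp [ 0.5057 -0.0535  0.1156] F [-0.   0.1 -1.4] w 0.0193
shift cm [0.05 0.03 1.56] rot [ 0.13 -0.01  0.02]
```

View pics/z12.png

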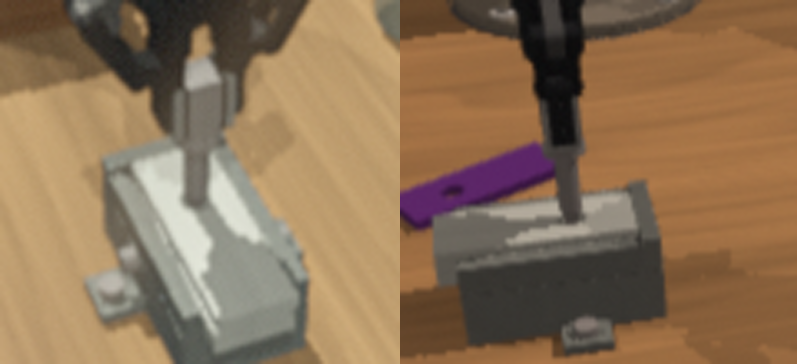

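View pics/w12.png

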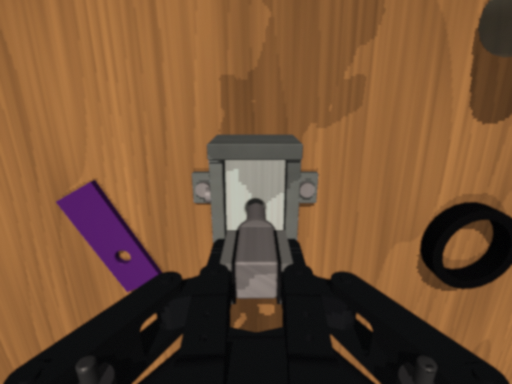

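The nose has entered the top hole without force, so I'm going on down in small steps and watching the force.

Emit:
{"fn": "jog_arm", "kwargs": {
  "rows": [
    {"xyz": [0, 0, 0.2], "delta_rot": [0, 0, 0], "fingers": 1},
    {"xyz": [0, 0, 0.4], "delta_rot": [0, 0, 0], "fingers": 1},
    {"xyz": [0, 0, 0.6], "delta_rot": [0, 0, 0], "fingers": 1},
    {"xyz": [0, 0, 0.8], "delta_rot": [0, 0, 0], "fingers": 1},
    {"xyz": [0, 0, 1.0], "delta_rot": [0, 0, 0], "fingers": 1}
  ]
}}

```text
clock: 14.22
tcp_pos: [0.5059, -0.0535, 0.1058]
orientation: [2.233, 2.207, 0.003]
contact_force: [-0.6, -0.3, -1.1]
grip_width: 0.0192
```

Emit:
{"fn": "jog_arm", "kwargs": {
  "rows": [
    {"xyz": [0, 0, 0.2], "delta_rot": [0, 0, 0], "fingers": 1},
    {"xyz": [0, 0, 0.4], "delta_rot": [0, 0, 0], "fingers": 1},
    {"xyz": [0, 0, 0.6], "delta_rot": [0, 0, 0], "fingers": 1},
    {"xyz": [0, 0, 0.7], "delta_rot": [0, 0, 0], "fingers": 1},
    {"xyz": [0, 0, 0.8], "delta_rot": [0, 0, 0], "fingers": 1}
  ]
}}

```text
clock: 14.63
tcp_pos: [0.5051, -0.0536, 0.0975]
orientation: [2.234, 2.208, 0.001]
contact_force: [-2.5, -0.6, 0.6]
grip_width: 0.0193
```

Emit:
{"fn": "jog_arm", "kwargs": {
  "rows": [
    {"xyz": [0, -0.05, 0.2], "delta_rot": [0, 0, 0], "fingers": 1},
    {"xyz": [0, -0.05, 0.3], "delta_rot": [0, 0, 0], "fingers": 1},
    {"xyz": [0, -0.05, 0.4], "delta_rot": [0, 0, 0], "fingers": 1},
    {"xyz": [0, -0.05, 0.5], "delta_rot": [0, 0, 0], "fingers": 1},
    {"xyz": [0, -0.05, 0.6], "delta_rot": [0, 0, 0], "fingers": 1}
  ]
}}

```text
clock: 15.05
tcp_pos: [0.5049, -0.0536, 0.0914]
orientation: [2.234, 2.208, 0.002]
contact_force: [0.4, 0.0, -0.7]
grip_width: 0.0191
```

Emit:
{"fn": "jog_arm", "kwargs": {
  "rows": [
    {"xyz": [0, 0, 0.15], "delta_rot": [0, 0, 0], "fingers": 1},
    {"xyz": [0, 0, 0.3], "delta_rot": [0, 0, 0], "fingers": 1},
    {"xyz": [0, 0, 0.4], "delta_rot": [0, 0, 0], "fingers": 1},
    {"xyz": [0, 0, 0.5], "delta_rot": [0, 0, 0], "fingers": 1},
    {"xyz": [0, 0, 0.6], "delta_rot": [0, 0, 0], "fingers": 1}
  ]
}}

```text
clock: 15.47
tcp_pos: [0.5049, -0.0536, 0.0853]
orientation: [2.234, 2.208, 0.002]
contact_force: [-1.4, 0.3, -0.1]
grip_width: 0.0194
```

Emit:
{"fn": "jog_arm", "kwargs": {
  "rows": [
    {"xyz": [0, 0, 0.15], "delta_rot": [0, 0, 0], "fingers": 1},
    {"xyz": [0, 0, 0.3], "delta_rot": [0, 0, 0], "fingers": 1},
    {"xyz": [0, 0, 0.4], "delta_rot": [0, 0, 0], "fingers": 1},
    {"xyz": [0, 0, 0.5], "delta_rot": [0, 0, 0], "fingers": 1},
    {"xyz": [0, 0, 0.6], "delta_rot": [0, 0, 0], "fingers": 1}
  ]
}}

```text
clock: 15.88
tcp_pos: [0.5049, -0.0536, 0.0793]
orientation: [2.234, 2.208, 0.002]
contact_force: [-0.0, -0.2, 0.8]
grip_width: 0.0192
```

Emit:
{"fn": "jog_arm", "kwargs": {
  "rows": [
    {"xyz": [0, 0, 0.1], "delta_rot": [0, 0, 0], "fingers": 1},
    {"xyz": [0, 0, 0.2], "delta_rot": [0, 0, 0], "fingers": 1},
    {"xyz": [0, 0, 0.3], "delta_rot": [0, 0, 0], "fingers": 1},
    {"xyz": [0, 0, 0.4], "delta_rot": [0, 0, 0], "fingers": 1},
    {"xyz": [0, 0, 0.5], "delta_rot": [0, 0, 0], "fingers": 1}
  ]
}}

```text
clock: 16.3
tcp_pos: [0.5056, -0.0537, 0.0745]
orientation: [2.233, 2.207, 0.003]
contact_force: [0.9, -0.7, 4.3]
grip_width: 0.019
```

```bash
python3 -c "
from h import *
go([0.506,-0.0535,0.068],89.3)
for n in ['side','scene']:
  f=imaging.grab_frame(n);cv2.imwrite(f'pics/{n}13.png',f)
a=cv2.imread('pics/side13.png')[200:300,190:300];b=cv2.imread('pics/scene13.png')[140:250,120:240]
cv2.imwrite('pics/z13.png',np.hstack([cv2.resize(a,(400,364),interpolation=cv2.INTER_CUBIC),cv2.resize(b,(397,364),interpolation=cv2.INTER_CUBIC)]))"
```

```text
clk 16.3 tcp [ 0.5056 -0.0537  0.0745] F [ 0.9 -0.7  4.3] w 0.019
shift cm [0.02 0.04 0.65] rot [ 0.16 -0.01  0.01]
```

View pics/z13.png

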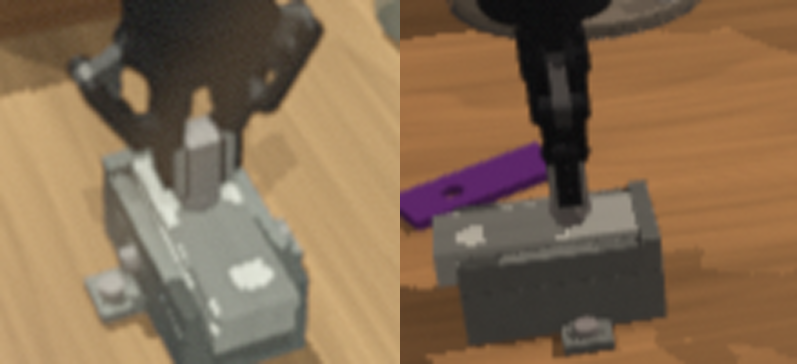

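Emit:
{"fn": "jog_arm", "kwargs": {
  "rows": [
    {"xyz": [0, 0, 0.1], "delta_rot": [0, 0, 0], "fingers": 1},
    {"xyz": [0, 0, 0.2], "delta_rot": [0, 0, 0], "fingers": 1},
    {"xyz": [0, 0, 0.3], "delta_rot": [0, 0, 0], "fingers": 1},
    {"xyz": [0, 0, 0.4], "delta_rot": [0, 0, 0], "fingers": 1},
    {"xyz": [0, 0, 0.5], "delta_rot": [0, 0, 0], "fingers": 1}
  ]
}}

```text
clock: 16.82
tcp_pos: [0.5057, -0.0536, 0.0692]
orientation: [2.233, 2.207, 0.003]
contact_force: [0.1, -1.1, 3.1]
grip_width: 0.0191
```

Emit:
{"fn": "jog_arm", "kwargs": {
  "rows": [
    {"xyz": [0, 0, 0.05], "delta_rot": [0, 0, 0], "fingers": 1},
    {"xyz": [0, 0, 0.1], "delta_rot": [0, 0, 0], "fingers": 1},
    {"xyz": [0, 0, 0.15], "delta_rot": [0, 0, 0], "fingers": 1},
    {"xyz": [0, 0, 0.2], "delta_rot": [0, 0, 0], "fingers": 1},
    {"xyz": [0, 0, 0.2], "delta_rot": [0, 0, 0], "fingers": 1}
  ]
}}

```text
clock: 17.23
tcp_pos: [0.5058, -0.0536, 0.0682]
orientation: [2.234, 2.207, 0.004]
contact_force: [-4.5, 0.4, 17.5]
grip_width: 0.0196
```

Emit:
{"fn": "jog_arm", "kwargs": {
  "rows": [
    {"xyz": [0, 0, 0], "delta_rot": [0, 0, 0], "fingers": 1},
    {"xyz": [0, 0, 0], "delta_rot": [0, 0, 0], "fingers": 0.4},
    {"xyz": [0, 0, 0], "delta_rot": [0, 0, 0], "fingers": 0.4},
    {"xyz": [0, 0, 0], "delta_rot": [0, 0, 0], "fingers": 0.4},
    {"xyz": [0, 0, 0], "delta_rot": [0, 0, 0], "fingers": 0.4}
  ]
}}

```text
clock: 17.65
tcp_pos: [0.5055, -0.0535, 0.0679]
orientation: [2.234, 2.207, 0.004]
contact_force: [-0.4, 0.4, 0.6]
grip_width: 0.0511
```

Emit:
{"fn": "jog_arm", "kwargs": {
  "rows": [
    {"xyz": [0, 0, -2], "delta_rot": [0, 0, 0], "fingers": 0.4},
    {"xyz": [0, 0, -5], "delta_rot": [0, 0, 0], "fingers": 0.4},
    {"xyz": [-1, 0, -9], "delta_rot": [0, 0, 0], "fingers": 0.4},
    {"xyz": [-4, 0, -12], "delta_rot": [0, 0, 0], "fingers": 0.4},
    {"xyz": [-5, 0, -14], "delta_rot": [0, 0, 0], "fingers": 0.4}
  ]
}}

```text
clock: 18.07
tcp_pos: [0.5051, -0.107, 0.2109]
orientation: [2.234, 2.203, 0.006]
contact_force: [1.0, -0.6, 0.5]
grip_width: 0.0511
```

```bash
python3 -c "
from h import *
go([0.506,-0.1,0.21],89.3);snap('w14',['pin_grip','pin_seat','heel'])
for n in ['side','scene']:
  f=imaging.grab_frame(n);cv2.imwrite(f'pics/{n}14.png',f)
  for q in ['pin_grip','pin_seat']: print(n,q,imaging.tip_of(n,q)[:1])
a=cv2.imread('pics/side14.png')[200:300,190:300];b=cv2.imread('pics/scene14.png')[140:250,120:240]
cv2.imwrite('pics/z14.png',np.hstack([cv2.resize(a,(400,364),interpolation=cv2.INTER_CUBIC),cv2.resize(b,(397,364),interpolation=cv2.INTER_CUBIC)]))
a=cv2.imread('pics/w14.png')[50:240,180:340];cv2.imwrite('pics/z14w.png',cv2.resize(a,None,fx=3,fy=3,interpolation=cv2.INTER_CUBIC))"
```

```text
clk 18.07 tcp [ 0.5051 -0.107   0.2109] F [ 1.  -0.6  0.5] w 0.0511
shift cm [0.7  0.08 0.09] rot [ 0.32  0.02 -0.11]
pin_grip [([257.0, 128.5], 0.64), ([256.4, 128.4], 0.54)]
pin_seat [([255.2, 128.1], 0.57)]
heel [([257.2, 88.5], 0.55)]
side pin_grip [{'position': [246.0, 243.9], 'conf': 0.69}]
side pin_seat [{'position': [244.9, 255.4], 'conf': 0.77}]
scene pin_grip [{'position': [172.0, 195.3], 'conf': 0.74}]
scene pin_seat [{'position': [171.5, 208.6], 'conf': 0.59}]
```

View pics/z14.png

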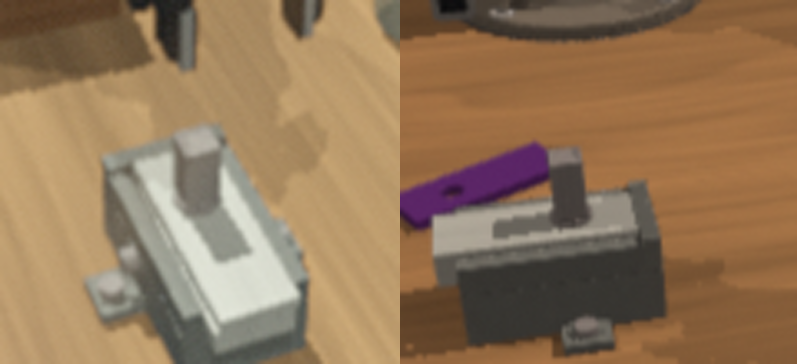

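View pics/z14w.png

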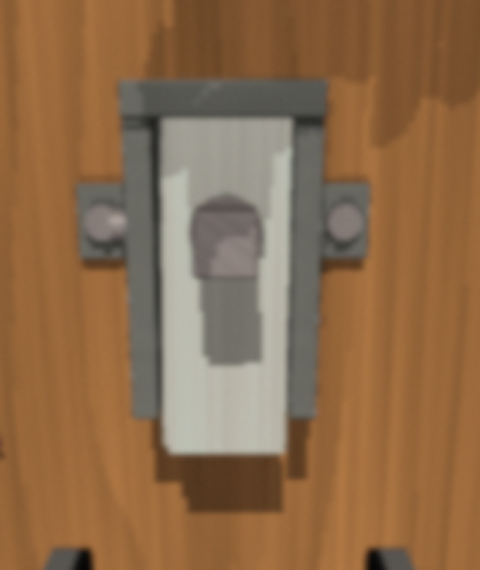

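```bash
python3 - <<'E'
from h import *
ci=pickle.load(open('pics/w14.pkl','rb'))[0]
w=ray('wrist',(180+227/3,50+245/3),ci)   # top square centre (wrist)
sd=ray('side',(190+198/3.64,200+134/3.64)); sc=ray('scene',(120+566/3.31-120.85,140+154/3.31)) 
sc=ray('scene',(120+(566-400)/3.31,140+154/3.31))
print('top',tri([w,sd,sc]),tri([sd,sc]),tri([w,sd]))
sd2=ray('side',(244.9,255.4)); sc2=ray('scene',(171.5,208.6)); print('seat',tri([sd2,sc2]))
sd3=ray('side',(246,243.9)); sc3=ray('scene',(172,195.3)); print('grip',tri([sd3,sc3]))
f=cv2.imread('pics/side14.png');g=cv2.imread('pics/side0.png');print('jar/tape/screw etc: mean diff')
for nm,(x0,y0,x1,y1) in dict(jar=(290,170,325,215),tape=(325,235,385,285),driver=(238,135,315,160),punch=(160,172,182,195)).items(): print(nm,np.abs(f[y0:y1,x0:x1].astype(int)-g[y0:y1,x0:x1]).mean())
a=f[200:290,200:290]; cv2.imwrite('pics/z15.png',cv2.resize(a,None,fx=6,fy=6,interpolation=cv2.INTER_CUBIC))
E
```

```text
top (array([ 0.50707534, -0.05154078,  0.10375682]), [np.float64(0.0022261145426676577), np.float64(0.0013417976499802986), np.float64(0.0016980942284776578)]) (array([ 0.50742214, -0.04988508,  0.10302111]), [np.float64(0.0006248947223946704), np.float64(0.0006248947223945032)]) (array([ 0.50621131, -0.05319125,  0.10720965]), [np.float64(0.0005770719084596917), np.float64(0.0005770719084598642)])
seat (array([ 0.50854728, -0.05155923,  0.05277135]), [np.float64(0.0013248850853997526), np.float64(0.0013248850853996115)])
grip (array([ 0.5105063 , -0.04916254,  0.08355896]), [np.float64(0.0004908351840931481), np.float64(0.0004908351840930835)])
jar/tape/screw etc: mean diff
jar 9.02095238095238
tape 5.5424444444444445
driver 65.35896103896104
punch 6.253623188405797
```

View pics/z15.png

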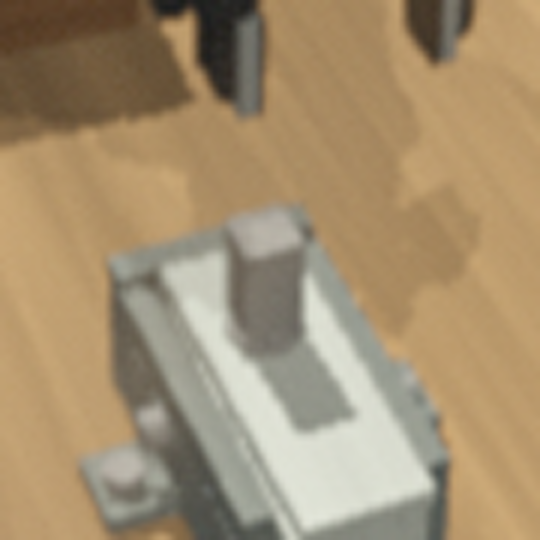

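```bash
python3 -c "
from h import *
print(r.hand_in()); print(r.get_obs()['clock'])"
```

```text
the job is handed in; nothing more can be done
None
the job is handed in; nothing more can be done
```

The three plates are home against the heel and the pin is pressed through all of them into the bracket and released. I handed the job in at about 18 s of the 72 s. `hand_in()` reports no verdict.

- **Plates:** I pushed all three with the shut fingers at their open end until they stopped, at about 13 N. The finger position then put the bore at y = -0.0535, and the wrist picture gave -0.0535 to -0.054. That picture showed no gap at the heel and nothing jutting out below the top plate.
- **Pin:** I gripped it in the block, at (0.522, 0.199), and lowered it by feel. It met about 2.5 N sideways at the holes, then 3 to 4 N at the plunger. It stopped hard at 17.5 N with the tool at 0.0682 m, against 0.0683 m when the pin was gripped in the block, so the flange is down on the stack.
- **Last checks:** The last pictures show the pin upright with its flange on the stack. The pin's top measured 0.103 to 0.107 m depending on the views used, against 0.104 m expected. The arm is clear and reads no contact force.
- **Disagreement:** The detector's two-view height for `pin_seat` came out at 0.053 m, against 0.060 m expected. That detector was several millimetres off elsewhere too, so I went by the force and the tool height.
- **Bystanders:** The jar, tape and punch look unchanged in the side view. The arm hid the screwdriver in that last picture, so I could not confirm it, but I never went near it.

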